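Check the turntable's latching stop button and re-arm the control

ROBOT

A 6-joint arm with a two-finger parallel gripper is mounted at the origin on a cart in front of the work surface, level with it; the furniture and walls round the work are solid. World frame = base frame: x ahead of the robot, y to its left, z up, the work surface at z = 0. Lengths are in m, angles in degrees, forces in N, time in s.
With the tool pointing down it reaches from about 0.375 to 0.925 m from the base axis. Payload 5.7 kg.
Tool frame: the origin (TCP) lies between the finger pads; the fingertips stand r.nose_length ahead of it and the grasp point (between the pads) lies 11 mm behind it (r.nose_length is the distance from the TCP to the fingertips, in m); x points along the fingers, y is the direction in which the jaws open and shut, and the axes are right-handed (so a half turn about x gives the same grasp; the last joint's range is limited). The gripper opens to 88 mm and grips with 3 to 60 N. Pads are 20 mm wide; open, the fingers measure 115 mm over their backs; the gripper's body (75 mm by 178 mm) begins 61 mm behind the grasp point.
Start: joints at [65.426, 20.558, 86.54, -0, 72.909, -6.595], TCP at [0.185, 0.571, 0.231] pointing down, gripper open.
Joint ranges: [-170.27, 170.27], [-57.76, 135], [12.27, 136.19], [-55.21, 235.2], [11.17, 155.16], [-170.74, 170.74]. Speed limits (degrees/s): [136.94, 136.94, 180, 180, 180, 180].

INTERFACE

Orientations are given as [roll, pitch, yaw] about the fixed x, y, z axes, in that order (R = Rz(yaw) Ry(pitch) Rx(roll)).
In Python, from cell import r, eyes gives the robot as it stands.
- The arm moves only by the tool arm_command, never from a script. Its argument "moves" is a list of rows, each an object of numbers: "x", "y", "z": the shift along the tool's x, y, z in cm; "rx", "ry", "rz": the turn, a rotation vector about the tool's x, y, z in rad. A call has exactly 8 rows; each row is the pose to reach, as a shift and turn from the pose commanded when the call began, along the tool's axes at that moment; what a row does not reach only later rows make up. A row lasts 1/8 s, in which the tool goes at most 62.5 mm and 10.7 degrees, less where a joint would pass 70% of its speed; a pose out of reach is approached as far as the arm can. A call with a gripper value outside its range is refused whole. "jaw" is the finger opening in cm, from 0 to 8.78, set as the call begins (left out, the last holds). The fingers move at their own pace and stop on an object; the grip force is fixed at half the most. Time passes only in rows, so rows that repeat a pose let the fingers close, or fill a call up. It gives the time, the measured TCP pose, the force and the opening at its end, in the units of the state.
- r.get_state(): the state, without advancing time (a new reading comes with each control period).
- eyes.snapshot(name): name is "side" or "top" or "wrist"; returns the picture (420x560x3 uint8, blue, green, red); there is no depth.
- eyes.camera_info(name): a dict with "fx", "fy", "cx", "cy" (pixels), "dist" ([k1, k2, p1, p2, k3] as OpenCV has them; the pictures are not rectified), "view" (4x4, takes a point from world to camera coordinates); the wrist camera has in their place "tool_from_camera" (4x4, takes a point from camera to tool coordinates, whose origin is the TCP and whose axes are the tool frame's). Camera axes: x right, y down, z forward; pixel columns grow to the right and rows downward; lengths in m; the calibration is good to about 2 mm. A picture is of the moment at which its call begins: read the wrist's pose just before it. camera_info takes no time and is no camera call.
- r.hand_in(): hands the job in, once; it reports no verdict.
The state is a dict: "t": time; "joint_pos": joint angles; "dq": joint speeds; "joint_efforts": joint torques, N m; "ee_pos": TCP position; "orientation": TCP orientation; "wrist_force": force on the tool from outside, world axes, zero at the start; "torque": the same for the moment, N m; "grip_width": finger opening in m.
Only numpy, scipy, OpenCV 4.12 (cv2) and the standard library are available. Lean on these libraries where they do the work, as an engineer would, in place of code of your own. Each camera call takes 0.05 s, during which the arm holds its last target.

TASK

Do the start-of-shift check of the welding turntable's stop button, with fingertips only: press the mushroom button in until it latches and take the fingers off it so that it stays in by itself, then turn it clockwise, as its arrows show, by pushing its grip ridge sideways until it springs fully out again. Then re-arm the control by pressing in the reset button, the one whose cap stands proud of its bezel, and let go. Do not grip, lift or shift anything, do not press the start button in its raised collar, and use no more force than the buttons need.

Things in the scene. Friction and masses are not known exactly. Their poses are not given: they have to be found in the camera images.
- station: the turntable's control box, bolted to the bench: grey, 112 mm deep (its x), 216 mm wide (y), with a level bare-metal panel on top, 70 mm above the bench. Origin: middle of its underside; at yaw 0 x points away from the robot. On the panel, in its y: the stop button at +58 mm, then the reset and the start button at -20 and -72 mm, either way round; all at x = 0.
- stop_head: the stop button's black mushroom head, 64 mm across, 12 mm thick, with a straight raised grip ridge across its middle: 56 mm long (x), 14 mm wide (y), 16 mm high above the rest of the head. Origin: centre of the underside, 22 mm above the panel while out. It sinks and turns with the head (x along the ridge, z up); unturned, its axes are those of the box.
- stop_top (a point): centre of the ridge's top, 28 mm above the head's underside and 120 mm above the bench while the button is out; it lies on the vertical axis about which the head turns, and has the axes of the head.
- stop_push (a joint): how far the mushroom head is pressed in, m: 0 = out, 0.010 = against the end stop. A spring pushes it out (5 N when out, 9 N when in; about 12 N are needed to pass the catch). Pressed past 8 mm with the head unturned it latches and stays in at 0.008 by itself.
- stop_turn (a joint): how far the head is turned, rad: 0 = unturned, growing clockwise seen from above (as two moulded arrows on it show), end stop at 0.95. A light spring turns it back (0.025 N m at 0, 0.07 at 0.95, plus about 0.03 of friction while latched). When latched, turning it past about 0.7 lets the catch go and the head springs out; let go, it turns back to 0.
- reset_top (a point): the reset button: the black round cap, 28 mm across, that stands proud of its flat steel bezel (37 mm across). The point is the centre of the cap's top, 84 mm above the bench when not pressed (14 mm above the panel).
- reset (a joint): how far the reset button is pressed, m: 0 = out, 0.006 = fully in (about 5 N); it springs back.
- start_top (a point): the start button, to be left alone: a like black cap sunk 6 mm deep inside a steel collar that is 40 mm across and 16 mm high above the panel. The point is the centre of the cap's top, 80 mm above the bench.
- start (a joint): how far the start button is pressed, m: 0 = out, 0.006 = fully in; it springs back.
- spanner: a bystander, to be left alone: steel combination spanner, 200 mm long, 10 mm thick. The origin is the centre of its underside.
- screwdriver: a bystander, to be left alone: screwdriver, 215 mm long. The origin is the centre of its underside.
- chipping_hammer: a bystander, to be left alone: slag hammer, 245 x 160 mm, 24 mm high. The origin is the centre of its underside.
- try_square: a bystander, to be left alone: try square, 110 x 130 mm, 18 mm high. The origin is the centre of its underside.
- bolt: a bystander, to be left alone: hex bolt, 59 mm long, lying left of the control box towards the robot. The origin is the centre of its underside.
- panel_nut: a bystander, to be left alone: hex nut, 24 x 27 mm, 14 mm high, lying on the far part of the control box's panel between the stop button and the middle push button. The origin is the centre of its underside.

How it is judged (in metres and radians):
On the way, in this order (a step that is already met when the one before it is completed fails the run):
1. the mushroom button is latched: in, unturned, and staying in with the fingers off it (value of joint stop_push above 0.0065 m and value of joint stop_turn below 0.2 rad and contact force between the fingers and stop_head below 0.5 N), for 0.2 s.
2. the mushroom head is turned clockwise while it is still in (value of joint stop_turn above 0.35 rad and value of joint stop_push above 0.004 m).
3. the mushroom button has sprung out again (value of joint stop_push below 0.0015 m), for 0.2 s.
4. the reset button is pressed in while the mushroom button is out (value of joint reset above 0.004 m and value of joint stop_push below 0.0015 m), for 0.05 s.
At the end, for the whole second after the job is handed in: the mushroom button is out (within 1.5 mm) and turned back (within 0.2 rad), the reset and start buttons are out (within 1.5 mm) (value of joint each of stop_push, reset, start below 0.0015 m and value of joint stop_turn below 0.2 rad); the robot touches nothing.
It fails at once if the start button is pressed (by over 2 mm) (value of joint start above 0.002 m).
It fails at once if the reset button is pressed while the mushroom button is in (value of joint reset above 0.003 m and value of joint stop_push above 0.004 m).
It fails at once if the mushroom button is squeezed or struck with over 40 N (contact force between the fingers and stop_head above 40 N).
It fails at once if a bystander is lifted, carried or shifted by over 20 mm (distance of any of spanner, screwdriver, chipping_hammer, try_square, bolt, panel_nut from where it was at the start of the episode above 0.02 m).
It also fails if it takes over 42 s, if anything falls off the work surface, if the arm or the gripper's body presses on something with over 40 N, if the wrist force passes 120 N, or if a joint passes its speed limit or range.

## Working session

There is one attempt and no reset: what is moved stays moved. The work goes in short steps, Python scripts to look and compute and a tool call to move; the robot and the scene stay as the last step left them, time stands still between calls to the robot, and variables do not carry over. Pictures are saved under pics/ and viewed, and the job is handed in when it is done.

Besides the shell and the picture viewer there is one more tool, called after "Request:" as name(argument=value, ...), one argument or row to a line, values as JSON. arm_command: Moves the arm, as the interface text tells. Its arguments: {"type":"object","properties":{"moves":{"type":"array"},"jaw":{"type":"number"}},"required":["moves"]}

```bash
ls; mkdir -p pics
python3 - <<'E'
from cell import r, eyes
import cv2
s=r.get_state();print(s, r.nose_length)
for n in ("top","side","wrist"):
    cv2.imwrite(f"pics/{n}0.png",eyes.snapshot(n)); print(eyes.camera_info(n))
E
```

```text
pics
{'t': 0.0, 'joint_pos': array([ 6.54259688e+01,  2.05975382e+01,  8.65971280e+01,  1.60475600e-03,
        7.29068698e+01, -6.59393631e+00]), 'dq': array([ 0.06479504,  0.08467732, -0.05273826,  0.02807544, -0.04388124,
        0.01519046]), 'joint_efforts': array([-1.09248307e-03, -5.15379918e+01, -2.70725477e+01,  6.73618005e-02,
        3.50373716e-02, -1.47958108e-04]), 'ee_pos': array([0.18492993, 0.57010751, 0.22982604]), 'orientation': array([ -97.45894615,   89.89845237, -115.43951411]), 'wrist_force': array([ 0.12318507,  0.57433702, -0.27229596]), 'torque': array([ 0.03650045,  0.0130347 , -0.03171066]), 'grip_width': 0.08750542716469083} 0.008
{'fx': 405.0036670859549, 'fy': 405.0036670859549, 'cx': 279.08805446035205, 'cy': 211.19327088593897, 'dist': array([0.00789466, 0.        , 0.        , 0.        , 0.        ]), 'view': array([[-0.02305676, -0.99972253, -0.00482238, -0.01624031],
       [-0.99613635,  0.02338238, -0.08465014,  0.60448458],
       [ 0.08473941,  0.00285199, -0.99639907,  1.13853597],
       [ 0.        ,  0.        ,  0.        ,  1.        ]])
[... 277 characters left out ...]
23, -0.77790181,  0.11707601],
       [ 0.15322379,  0.7628107 , -0.62820562,  1.427553  ],
       [ 0.        ,  0.        ,  0.        ,  1.        ]])}
{'fx': 311.0498667449839, 'fy': 311.0498667449839, 'cx': 278.0976255160279, 'cy': 210.64733173564937, 'dist': array([-0.01900992,  0.        ,  0.        ,  0.        ,  0.        ]), 'tool_from_camera': array([[ 6.74074779e-04, -2.90540476e-01,  9.56862465e-01,
        -1.55091980e-01],
       [ 9.99999698e-01,  5.66184304e-04, -5.32547922e-04,
         1.63513080e-03],
       [-3.87033782e-04,  9.56862535e-01,  2.90540770e-01,
        -8.03781554e-02],
       [ 0.00000000e+00,  0.00000000e+00,  0.00000000e+00,
         1.00000000e+00]])}
```

View pics/top0.png

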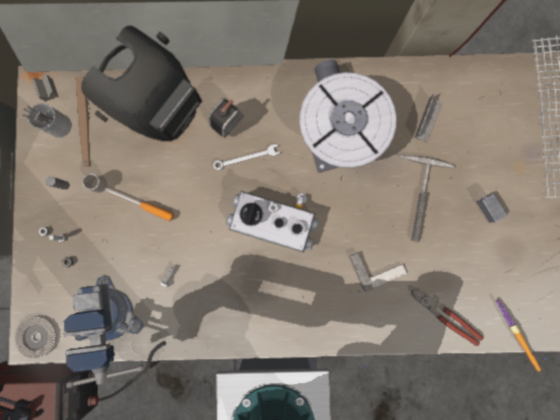

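View pics/side0.png

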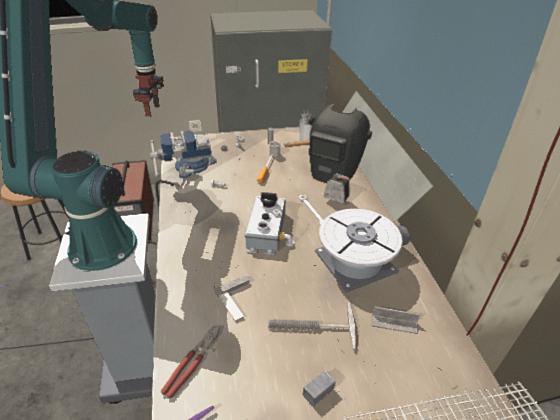

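View pics/wrist0.png

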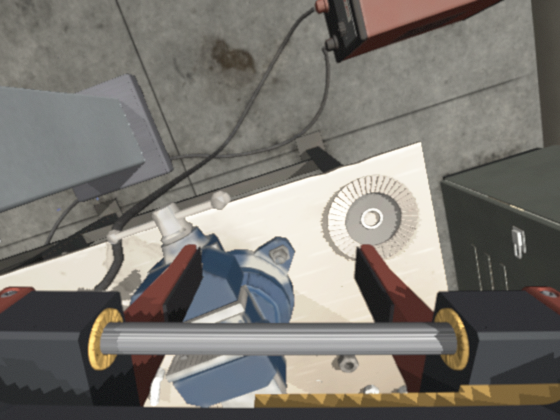

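The overview shows the box near top px (272,220): a black mushroom at (251,213), and two caps at (279,223) and (297,229). I'll zoom in on it.

Run:
```python
import cv2, numpy as np
a=cv2.imread("pics/top0.png")[175:265,215:335]; b=cv2.imread("pics/side0.png")[180:260,235:305]
cv2.imwrite("pics/zt.png",cv2.resize(a,None,fx=6,fy=6,interpolation=cv2.INTER_CUBIC))
cv2.imwrite("pics/zs.png",cv2.resize(b,None,fx=7,fy=7,interpolation=cv2.INTER_CUBIC))
```

```text
(no output)
```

View pics/zt.png

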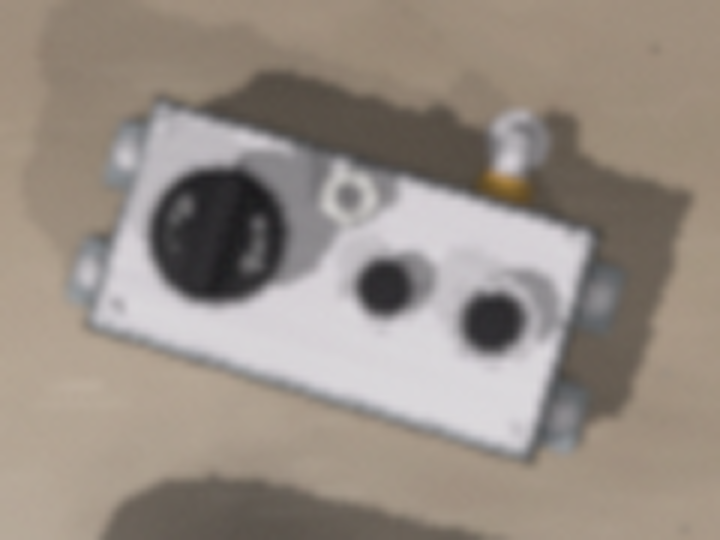

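View pics/zs.png

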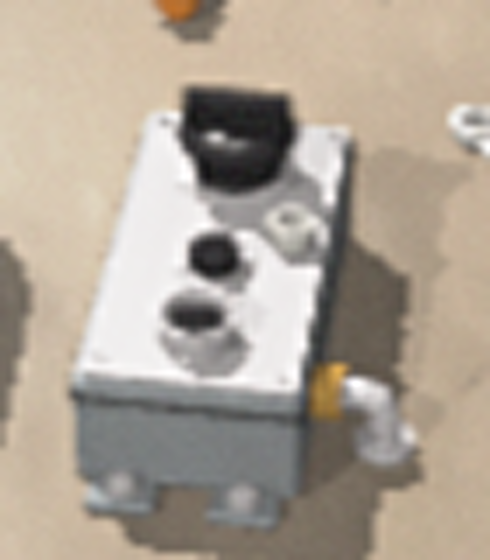

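The panel's four corners show clearly in the top zoom. In the side zoom the middle cap (213,256) stands proud, so it is the reset at -20. The end one (195,325) sits inside a tall collar, so it is the start at -72. Next I measure the pose.

```bash
cat > h.py <<'E'
import numpy as np, cv2
from cell import r, eyes
from scipy.spatial.transform import Rotation as R
def camera(n,s=None):
    c=eyes.camera_info(n); K=np.array([[c['fx'],0,c['cx']],[0,c['fy'],c['cy']],[0,0,1]])
    if n=='wrist':
        T=np.eye(4);T[:3,:3]=R.from_euler('xyz',s['orientation'],degrees=True).as_matrix();T[:3,3]=s['ee_pos']
        V=np.linalg.inv(T@c['tool_from_camera'])
    else: V=c['view']
    return K,c['dist'],V
def onplane(cam,px,z):
    K,d,V=cam
    u=cv2.undistortPoints(np.array(px,float).reshape(-1,1,2),K,d).reshape(-1,2)
    Rm=V[:3,:3];o=-Rm.T@V[:3,3]
    D=np.c_[u,np.ones(len(u))]@Rm
    return (o+D*((z-o[2])/D[:,2])[:,None])
def proj(cam,P):
    K,d,V=cam
    return cv2.projectPoints(np.array(P,float).reshape(-1,3),cv2.Rodrigues(V[:3,:3])[0],V[:3,3],K,d)[0].reshape(-1,2)
E
python3 - <<'E'
from h import *
img=cv2.imread("pics/top0.png"); cam=camera("top")
hsv=cv2.cvtColor(img,cv2.COLOR_BGR2HSV)
m=((hsv[...,2]>135)&(hsv[...,1]<28)).astype(np.uint8); m[:175]=0;m[265:]=0;m[:,:228]=0;m[:,325:]=0
m=cv2.morphologyEx(m,cv2.MORPH_OPEN,np.ones((3,3)))
cs=max(cv2.findContours(m,0,2)[0],key=cv2.contourArea)
rc=cv2.minAreaRect(cs);print(rc,cv2.boxPoints(rc))
# manual corners from zoom
c=np.array([[160,103],[594,236],[528,458],[93,323]])/6+[215-.4,175-.4]
P=onplane(cam,c,.07);print(P)
ctr=P.mean(0);print("ctr",ctr)
w=(P[0]+P[3]-P[1]-P[2])/2;dd=(P[0]+P[1]-P[2]-P[3])/2
print(np.linalg.norm(w),np.linalg.norm(dd),np.degrees(np.arctan2(-w[0],w[1])),np.degrees(np.arctan2(dd[1],dd[0])))
def z2p(x,y): return [x/6+215-.4,y/6+175-.4]
print("mush rim ctr (z.104)",onplane(cam,[z2p(217,235)],.100), "reset",onplane(cam,[z2p(386,286)],.084),"start",onplane(cam,[z2p(492,321)],.080))
cs_=camera("side")
print("side: reset", onplane(cs_,[[213/7+235-.4,247/7+180-.4]],.084))
yaw=np.arctan2(-w[0],w[1]);Rz=R.from_euler('z',yaw).as_matrix()
for n,y,z in (("stop",.058,.12),("reset",-.02,.084),("start",-.072,.08)):
    p=ctr*[1,1,0]+Rz@[0,y,z];print(n,p, (proj(cs_,p)[0]-[235,180])*7,(proj(cam,p)[0]-[215,175])*6)
E
```

```text
((268.85107421875, 220.8386993408203), (81.45201110839844, 39.935752868652344), 16.821407318115234) [[224.08917 228.1665 ]
 [235.64618 189.93954]
 [313.61298 213.5109 ]
 [302.05597 251.73785]]
[[ 0.65675166  0.07331653  0.07      ]
 [ 0.59033833 -0.12552642  0.07      ]
 [ 0.48938667 -0.09231983  0.07      ]
 [ 0.55566903  0.10563141  0.07      ]]
ctr [ 0.57303642 -0.00972458  0.07      ]
0.20919713835848153 0.10619665120424157 -18.49093865836544 -17.968325661107944
mush rim ctr (z.104) [[0.59245872 0.04579557 0.1       ]] reset [[ 0.56872912 -0.02934523  0.084     ]] start [[ 0.55189857 -0.07716628  0.08      ]]
side: reset [[ 0.56980907 -0.03032188  0.084     ]]
stop [0.59143139 0.0452811  0.12      ] [227.4992892   90.78670803] [212.42222722 231.33974939]
reset [ 0.56669333 -0.02869205  0.084     ] [203.3973054  242.79772934] [382.26437164 288.11265419]
start [ 0.55020128 -0.07800749  0.08      ] [186.42110827 317.26799509] [491.54920539 322.28778767]
```

```bash
cat >> h.py <<'E'
def plan(pos,yaw_of_y,s=None):
    """tool x down, tool y horizontal at yaw; returns shift cm & rotvec in present tool axes"""
    s=s or r.get_state(); Rt=R.from_euler('xyz',s['orientation'],degrees=True).as_matrix()
    y=np.array([np.cos(yaw_of_y),np.sin(yaw_of_y),0]);x=np.array([0,0,-1.]);G=np.c_[x,y,np.cross(x,y)]
    return Rt.T@(np.array(pos)-s['ee_pos'])*100, R.from_matrix(Rt.T@G).as_rotvec()
E
python3 - <<'E'
from h import *
np.set_printoptions(precision=4,suppress=True)
s=r.get_state();Rt=R.from_euler('xyz',s['orientation'],degrees=True).as_matrix();print(Rt)
for a in (71.7,-108.3): print(plan([.575,.02,.23],np.radians(a),s))
E
```

```text
[[-0.0005  0.3086  0.9512]
 [-0.0012  0.9512 -0.3086]
 [-1.     -0.0013 -0.0001]]
(array([  0.0487, -40.3058,  54.0787]), array([ 0.0057, -0.0001,  0.0013]))
(array([  0.0487, -40.3058,  54.0787]), array([-3.1359, -0.002 , -0.0002]))
```

Request:
arm_command(
  moves=[
    {"x": 0, "y": -2.5, "z": 3.4},
    {"x": 0, "y": -6, "z": 8.1},
    {"x": 0, "y": -9.6, "z": 12.9},
    {"x": 0, "y": -13.2, "z": 17.7},
    {"x": 0, "y": -16.8, "z": 22.5},
    {"x": 0, "y": -20.4, "z": 27.4},
    {"x": 0, "y": -24, "z": 32.2},
    {"x": 0, "y": -27.6, "z": 37},
  ],
  jaw=0,
)

```text
$.moves[0]: bad value
```

Request:
arm_command(
  moves=[
    {"x": 0, "y": -3.6, "z": 4.8},
    {"x": 0, "y": -7.2, "z": 9.6},
    {"x": 0, "y": -10.4, "z": 14},
    {"x": 0, "y": -12, "z": 16.2},
    {"x": 0, "y": -12.7, "z": 17.1},
    {"x": 0, "y": -12.7, "z": 17.1},
    {"x": 0, "y": -12.7, "z": 17.1},
    {"x": 0, "y": -12.7, "z": 17.1},
  ],
)

```text
$.moves[0]: bad value
```

Run:
```python
from h import *
s=r.get_state();im=eyes.snapshot("wrist");cv2.imwrite("pics/w1.png",im)
print(s['t'],s['ee_pos'],s['orientation'],s['joint_pos'],s['wrist_force'],s['grip_width'])
cam=camera("wrist",s)
print(proj(cam,[[.592,.0455,.12],[.568,-.029,.084],[.551,-.0775,.08]]))
```

```text
0.15 [0.1849953  0.57027537 0.23005424] [ -96.50454934   89.926906   -114.47980523] [ 6.54280006e+01  2.05858231e+01  8.65810986e+01 -1.23050657e-04
  7.29061722e+01 -6.59670725e+00] [0.16753814 0.74119458 0.63806876] 0.08783774390375007
[[ 22.25348747 568.69378476]
 [ -8.75898632 536.27916112]
 [-37.76761669 531.23463141]]
```

View pics/w1.png

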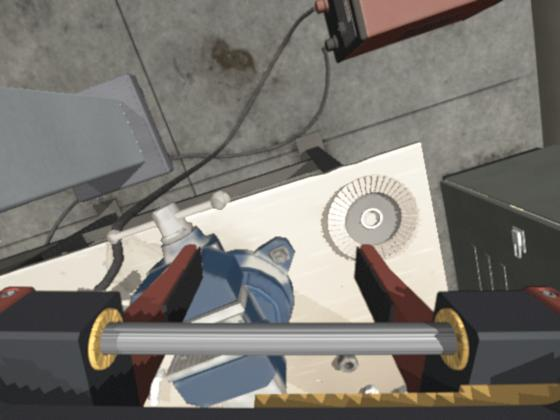

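The arm hasn't moved: both calls were refused, so the picture still shows the vise. I'll retry with all six keys in each row.

Request:
arm_command(
  moves=[
    {"x": 0, "y": -2.5, "z": 3.4, "rx": 0, "ry": 0, "rz": 0},
    {"x": 0, "y": -6, "z": 8.1, "rx": 0, "ry": 0, "rz": 0},
    {"x": 0, "y": -9.6, "z": 12.9, "rx": 0, "ry": 0, "rz": 0},
    {"x": 0, "y": -13.2, "z": 17.7, "rx": 0, "ry": 0, "rz": 0},
    {"x": 0, "y": -16.8, "z": 22.5, "rx": 0, "ry": 0, "rz": 0},
    {"x": 0, "y": -20.4, "z": 27.4, "rx": 0, "ry": 0, "rz": 0},
    {"x": 0, "y": -24, "z": 32.2, "rx": 0, "ry": 0, "rz": 0},
    {"x": 0, "y": -27.6, "z": 37, "rx": 0, "ry": 0, "rz": 0},
  ],
  jaw=0,
)

```text
t: 1.2
ee_pos: [0.4528, 0.1922, 0.2308]
orientation: [38.2, 90.0, 20.2]
wrist_force: [2.2, 0.7, 0.6]
grip_width: 0.0112
```

Request:
arm_command(
  moves=[
    {"x": 0, "y": -3.6, "z": 4.8, "rx": 0, "ry": 0, "rz": 0},
    {"x": 0, "y": -7.2, "z": 9.6, "rx": 0, "ry": 0, "rz": 0},
    {"x": 0, "y": -10.4, "z": 14, "rx": 0, "ry": 0, "rz": 0},
    {"x": 0, "y": -12, "z": 16.2, "rx": 0, "ry": 0, "rz": 0},
    {"x": 0, "y": -12.7, "z": 17.1, "rx": 0, "ry": 0, "rz": 0},
    {"x": 0, "y": -12.7, "z": 17.1, "rx": 0, "ry": 0, "rz": 0},
    {"x": 0, "y": -12.7, "z": 17.1, "rx": 0, "ry": 0, "rz": 0},
    {"x": 0, "y": -12.7, "z": 17.1, "rx": 0, "ry": 0, "rz": 0},
  ],
)

```text
t: 2.2
ee_pos: [0.5747, 0.0214, 0.2307]
orientation: [-179.9, 90.0, 162.2]
wrist_force: [0.8, -0.5, -0.9]
grip_width: 0.0004
```

Run:
```python
from h import *
s=r.get_state();im=eyes.snapshot("wrist");cv2.imwrite("pics/w1.png",im)
print(s['t'],s['ee_pos'],s['joint_pos'],s['wrist_force'],s['grip_width'])
np.save("s1.npy",s,allow_pickle=True)
cam=camera("wrist",s)
print(proj(cam,[[.592,.0455,.12],[.568,-.029,.084],[.551,-.0775,.08]]))
```

```text
2.2 [0.57471517 0.02144001 0.23074482] [-4.74694256e+00  1.85215094e+01  8.96547263e+01  4.36737329e-03
  7.18417332e+01 -7.68475139e+01] [ 0.78146292 -0.50278433 -0.93300165] 0.00042306131093518425
[[307.7339604  219.94981915]
 [227.21564137 208.6245716 ]
 [177.74959468 206.30453529]]
```

View pics/w1.png

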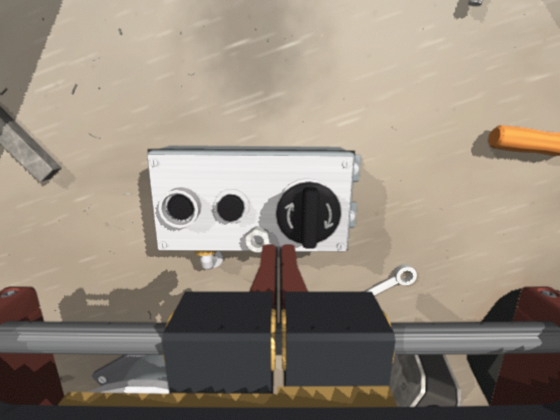

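The wrist view shows the start collar at (180,207), the proud reset cap at (230,207), and the stop head at about (309,213) with its ridge vertical in the image, so the jaw axis is already perpendicular to the ridge. The arrows go clockwise. Next I refine the positions.

Run:
```python
from h import *
np.set_printoptions(precision=4,suppress=True)
s=np.load("s1.npy",allow_pickle=True).item();im=cv2.imread("pics/w1.png");cam=camera("wrist",s)
g=cv2.cvtColor(im,cv2.COLOR_BGR2GRAY)
cv2.imwrite("pics/w1z.png",cv2.resize(im[145:260,145:365],None,fx=3.6,fy=3.6,interpolation=cv2.INTER_CUBIC))
m=(g<70).astype(np.uint8);m[:160]=0;m[250:]=0;m[:,:155]=0;m[:,355:]=0
n,l,st,c=cv2.connectedComponentsWithStats(m)
for i in range(1,n):
    if st[i,4]>150: print(st[i],c[i])
print(g[213,270:350]); print(g[175:255,311])
```

```text
[ 276  183   64   65 2854] [307.7414 213.2677]
[168 194  26  26 494] [179.9433 206.7571]
[218 195  26  26 523] [230.1893 207.4914]
[154 153 154 154 148 123  65  29  29  38  35  35  39  38  38  38  62 121
 157 139  74  38  31  29  25  28  27  25  24  26  28  18  19  20  23  31
  35  38  38  41  36  40  39  40  40  40  39  34  33  37  34  38  37  37
  35  35  34  36  64 119 141 109  60  38  40  39  38  39  37  35  78 159
 209 218 216 216 217 214 198 176]
[233 233 232 227 230 232 188 106  50  47  49  47  35  26  24  30  37  39
  42  43  40  40  43  39  43  39  42  40  41  39  41  40  38  39  39  41
  42  40  40  37  41  38  40  40  38  40  38  40  41  39  40  39  38  39
  37  37  39  39  38  40  39  40  41  39  40  40  34  38  39  39  38  35
  45 130 221 219 157 140 145 147]
```

View pics/w1z.png

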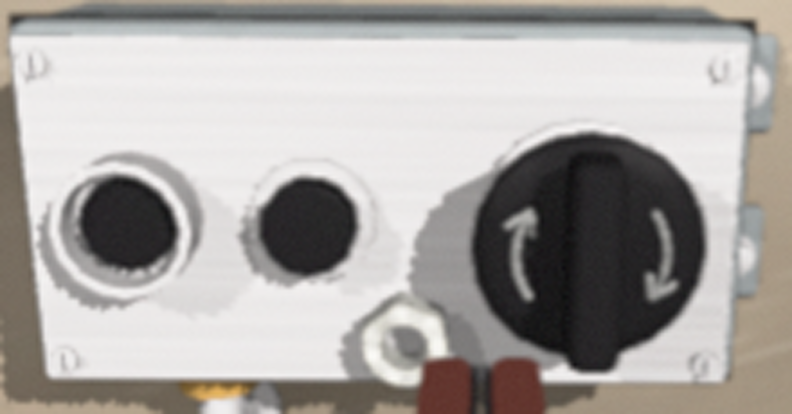

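Run:
```python
from h import *
np.set_printoptions(precision=4,suppress=True)
s=np.load("s1.npy",allow_pickle=True).item();cam=camera("wrist",s)
im=cv2.imread("pics/w1.png");cl=cv2.createCLAHE(4,(4,4))
z=im[175:255,268:348];z=np.clip(z.astype(float)*4-60,0,255).astype(np.uint8)
cv2.imwrite("pics/w1r.png",cv2.resize(z,None,fx=7,fy=7,interpolation=cv2.INTER_CUBIC))
print("ridge",onplane(cam,[[305.5,218.8],[319,218.8],[312,191],[312,247]],.12))
print("rim",onplane(cam,[[275.7,213],[339.7,213],[307.7,182]],.102))
print("reset",onplane(cam,[[230.5,207.5]],.084),"start",onplane(cam,[[180,206.8]],.08))
def zz(x,y): return [x/3.6+145-.4,y/3.6+145-.4]
P=onplane(cam,[zz(12,25),zz(752,30),zz(731,380),zz(48,378)],.07);print(P,P.mean(0))
w=P[1]+P[2]-P[0]-P[3];print(np.linalg.norm(w)/2,np.degrees(np.arctan2(-w[0],w[1])))
```

```text
ridge [[0.5903 0.0439 0.12  ]
 [0.5941 0.0555 0.12  ]
 [0.5675 0.0566 0.12  ]
 [0.6186 0.0419 0.12  ]]
rim [[0.5822 0.0182 0.102 ]
 [0.601  0.0764 0.102 ]
 [0.5626 0.0557 0.102 ]]
reset [[ 0.5679 -0.0254  0.084 ]] start [[ 0.5522 -0.0755  0.08  ]]
[[ 0.4904 -0.0876  0.07  ]
 [ 0.5554  0.1089  0.07  ]
 [ 0.6569  0.0772  0.07  ]
 [ 0.592  -0.1224  0.07  ]] [ 0.5737 -0.006   0.07  ]
0.20843474325961936 -18.155543632261608
```

View pics/w1r.png

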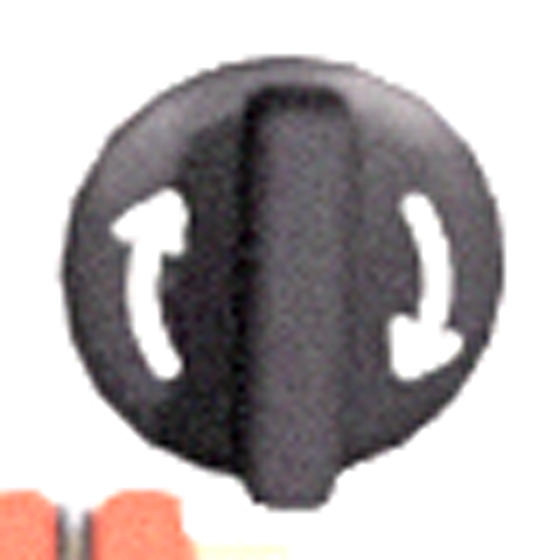

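The contrast view puts the ridge top centre at wrist px (310.8,219). The finger seam appears about 3.5 px right of where the calibration predicts it, so the wrist camera is biased by about 2 mm in tool y. Top and wrist views together give stop ≈ (0.5915, 0.0463) and reset ≈ (0.5675, -0.0275). I'll go to a hover 5 mm above the ridge.

Request:
arm_command(
  moves=[
    {"x": 2, "y": 1.5, "z": 0.4, "rx": 0, "ry": 0, "rz": 0},
    {"x": 4.5, "y": 2.9, "z": 0.8, "rx": 0, "ry": 0, "rz": 0},
    {"x": 7, "y": 2.9, "z": 0.8, "rx": 0, "ry": 0, "rz": 0},
    {"x": 8.5, "y": 2.9, "z": 0.8, "rx": 0, "ry": 0, "rz": 0},
    {"x": 9.3, "y": 2.9, "z": 0.8, "rx": 0, "ry": 0, "rz": 0},
    {"x": 9.3, "y": 2.9, "z": 0.8, "rx": 0, "ry": 0, "rz": 0},
    {"x": 9.3, "y": 2.9, "z": 0.8, "rx": 0, "ry": 0, "rz": 0},
    {"x": 9.3, "y": 2.9, "z": 0.8, "rx": 0, "ry": 0, "rz": 0},
  ],
)

```text
t: 3.25
ee_pos: [0.5925, 0.0454, 0.1385]
orientation: [13.2, 89.9, -4.8]
wrist_force: [-0.5, -0.0, -0.5]
grip_width: 0.0005
```

Run:
```python
from h import *
s=r.get_state();im=eyes.snapshot("wrist");cv2.imwrite("pics/w2.png",im)
im=eyes.snapshot("side");cv2.imwrite("pics/s2.png",cv2.resize(im[140:260,220:340],None,fx=5,fy=5,interpolation=cv2.INTER_CUBIC))
print(s['t'],s['ee_pos'],s['joint_pos'],s['wrist_force'])
```

```text
3.25 [0.59254689 0.04537882 0.13851355] [-2.27587137e+00  2.54818442e+01  9.31577080e+01 -4.61076699e-03
  6.12692755e+01 -7.42825980e+01] [-0.47146773 -0.03949143 -0.49975479]
```

View pics/w2.png

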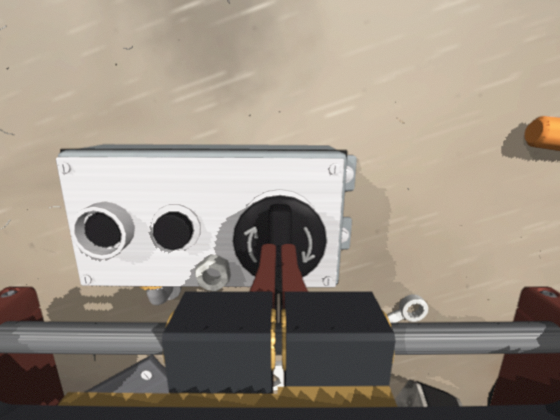

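View pics/s2.png

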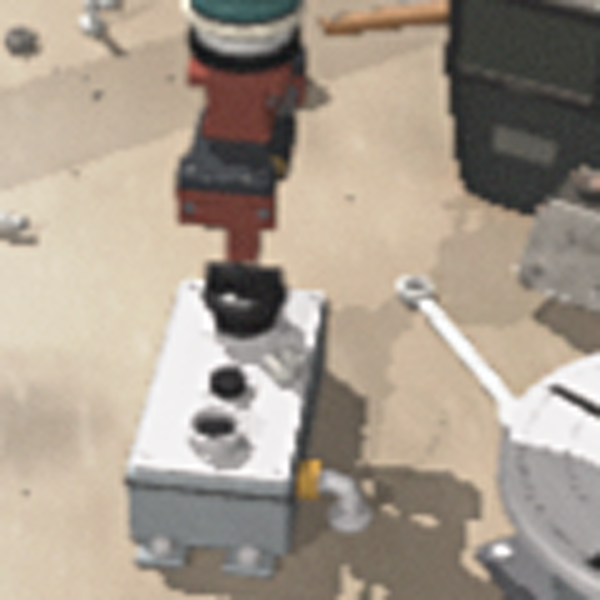

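Both views agree that the closed fingers are centred over the ridge (wrist px 279.5 against about 281, and mid-ridge in the side view). The tips are 10.5 mm above it, so I press slowly.

Request:
arm_command(
  moves=[
    {"x": 0.8, "y": 0, "z": 0, "rx": 0, "ry": 0, "rz": 0},
    {"x": 1.1, "y": 0, "z": 0, "rx": 0, "ry": 0, "rz": 0},
    {"x": 1.3, "y": 0, "z": 0, "rx": 0, "ry": 0, "rz": 0},
    {"x": 1.5, "y": 0, "z": 0, "rx": 0, "ry": 0, "rz": 0},
    {"x": 1.7, "y": 0, "z": 0, "rx": 0, "ry": 0, "rz": 0},
    {"x": 1.85, "y": 0, "z": 0, "rx": 0, "ry": 0, "rz": 0},
    {"x": 1.95, "y": 0, "z": 0, "rx": 0, "ry": 0, "rz": 0},
    {"x": 1.95, "y": 0, "z": 0, "rx": 0, "ry": 0, "rz": 0},
  ],
)

```text
t: 4.35
ee_pos: [0.5923, 0.0454, 0.1188]
orientation: [1.6, 90.0, -16.4]
wrist_force: [-1.6, 0.2, 7.6]
grip_width: 0.0004
```

The tip is at 0.1108, about 9.2 mm in, and the force is down to 7.6 N, so it should be past the catch. I'll lift off, set the jaws to 2.2 cm and look.

Request:
arm_command(
  moves=[
    {"x": -0.5, "y": 0, "z": 0, "rx": 0, "ry": 0, "rz": 0},
    {"x": -1.5, "y": 0, "z": 0, "rx": 0, "ry": 0, "rz": 0},
    {"x": -2, "y": 0, "z": 0, "rx": 0, "ry": 0, "rz": 0},
    {"x": -2, "y": 0, "z": 0, "rx": 0, "ry": 0, "rz": 0},
    {"x": -2, "y": 0, "z": 0, "rx": 0, "ry": 0, "rz": 0},
    {"x": -2, "y": 0, "z": 0, "rx": 0, "ry": 0, "rz": 0},
    {"x": -2, "y": 0, "z": 0, "rx": 0, "ry": 0, "rz": 0},
    {"x": -2, "y": 0, "z": 0, "rx": 0, "ry": 0, "rz": 0},
  ],
)

```text
t: 5.35
ee_pos: [0.5919, 0.0455, 0.138]
orientation: [-143.4, 90.0, -161.4]
wrist_force: [0.0, 0.9, -0.2]
grip_width: 0.0004
```

Request:
arm_command(
  moves=[
    {"x": 0, "y": 0, "z": 0, "rx": 0, "ry": 0, "rz": 0},
    {"x": 0, "y": 0, "z": 0, "rx": 0, "ry": 0, "rz": 0},
    {"x": 0, "y": 0, "z": 0, "rx": 0, "ry": 0, "rz": 0},
    {"x": 0, "y": 0, "z": 0, "rx": 0, "ry": 0, "rz": 0},
    {"x": 0, "y": 0, "z": 0, "rx": 0, "ry": 0, "rz": 0},
    {"x": 0, "y": 0, "z": 0, "rx": 0, "ry": 0, "rz": 0},
    {"x": 0, "y": 0, "z": 0, "rx": 0, "ry": 0, "rz": 0},
    {"x": 0, "y": 0, "z": 0, "rx": 0, "ry": 0, "rz": 0},
  ],
  jaw=2.2,
)

```text
t: 6.35
ee_pos: [0.5919, 0.0455, 0.1381]
orientation: [-106.8, 90.0, -124.7]
wrist_force: [-0.5, -0.3, 0.1]
grip_width: 0.0223
```

Run:
```python
from h import *
s=r.get_state();im=eyes.snapshot("wrist");cv2.imwrite("pics/w3.png",cv2.resize(im[150:330,180:380],None,fx=3.2,fy=3.2,interpolation=cv2.INTER_CUBIC))
im=eyes.snapshot("side");cv2.imwrite("pics/s3.png",cv2.resize(im[140:260,220:340],None,fx=5,fy=5,interpolation=cv2.INTER_CUBIC))
print(s['t'],s['ee_pos'],s['joint_pos'],s['wrist_force'],s['grip_width'])
```

```text
6.35 [0.59194051 0.04545578 0.13814268] [-2.26985049e+00  2.55078535e+01  9.31757244e+01 -6.20730465e-03
  6.13198870e+01 -7.42867971e+01] [-0.45504389 -0.33978616  0.07842526] 0.022296745691662515
```

View pics/w3.png

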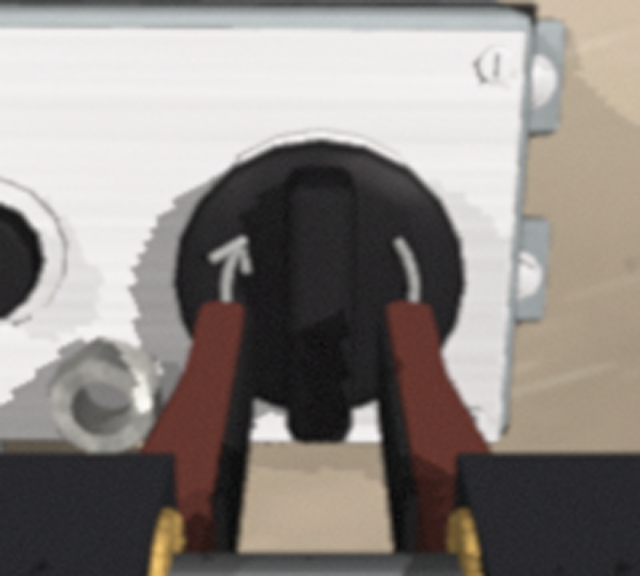

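View pics/s3.png

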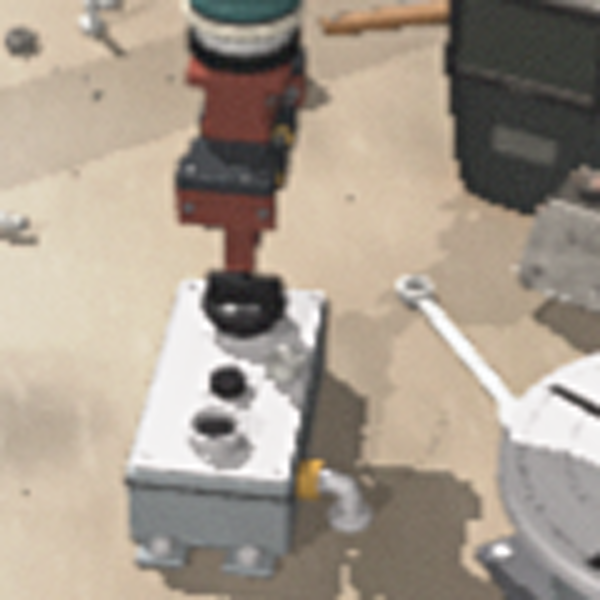

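In the side view the head has dropped by about 2 px (~7 mm) and stays down with the fingers off it, so it is latched. In the wrist zoom the open fingers (inner edges at 245 and 388) straddle the ridge (288–352). I'll lower beside the ridge without touching the head.

Request:
arm_command(
  moves=[
    {"x": 0.5, "y": 0, "z": 0, "rx": 0, "ry": 0, "rz": 0},
    {"x": 1, "y": 0, "z": 0, "rx": 0, "ry": 0, "rz": 0},
    {"x": 1.5, "y": 0, "z": 0, "rx": 0, "ry": 0, "rz": 0},
    {"x": 2, "y": 0, "z": 0, "rx": 0, "ry": 0, "rz": 0},
    {"x": 2.35, "y": 0, "z": 0, "rx": 0, "ry": 0, "rz": 0},
    {"x": 2.35, "y": 0, "z": 0, "rx": 0, "ry": 0, "rz": 0},
    {"x": 2.35, "y": 0, "z": 0, "rx": 0, "ry": 0, "rz": 0},
    {"x": 2.35, "y": 0, "z": 0, "rx": 0, "ry": 0, "rz": 0},
  ],
)

```text
t: 7.45
ee_pos: [0.5921, 0.0455, 0.1149]
orientation: [5.2, 90.0, -12.7]
wrist_force: [-1.0, -0.9, -0.5]
grip_width: 0.022
```

Request:
arm_command(
  moves=[
    {"x": 0, "y": 0, "z": 0, "rx": 0.1, "ry": 0, "rz": 0},
    {"x": 0, "y": 0, "z": 0, "rx": 0.2, "ry": 0, "rz": 0},
    {"x": 0, "y": 0, "z": 0, "rx": 0.3, "ry": 0, "rz": 0},
    {"x": 0, "y": 0, "z": 0, "rx": 0.4, "ry": 0, "rz": 0},
    {"x": 0, "y": 0, "z": 0, "rx": 0.5, "ry": 0, "rz": 0},
    {"x": 0, "y": 0, "z": 0, "rx": 0.6, "ry": 0, "rz": 0},
    {"x": 0, "y": 0, "z": 0, "rx": 0.7, "ry": 0, "rz": 0},
    {"x": 0, "y": 0, "z": 0, "rx": 0.8, "ry": 0, "rz": 0},
  ],
)

```text
t: 8.45
ee_pos: [0.5922, 0.0466, 0.1148]
orientation: [133.0, 89.9, 69.0]
wrist_force: [1.2, 4.2, -1.1]
grip_width: 0.0219
```

Run:
```python
from h import *
s=r.get_state();im=eyes.snapshot("wrist");cv2.imwrite("pics/w4.png",cv2.resize(im[150:330,180:380],None,fx=3.2,fy=3.2,interpolation=cv2.INTER_CUBIC))
im=eyes.snapshot("side");cv2.imwrite("pics/s4.png",cv2.resize(im[140:260,220:340],None,fx=5,fy=5,interpolation=cv2.INTER_CUBIC))
print(s['t'],s['ee_pos'],s['joint_pos'],s['wrist_force'],s['torque'],s['grip_width'])
```

```text
8.45 [0.59218267 0.04661038 0.11482175] [ -2.22155596  27.1260902   94.37307407   0.11353531  58.46797099
 -28.27026173] [ 1.24055877  4.22580556 -1.13545197] [ 0.72257591 -0.10826555  0.10888507] 0.02193521146786045
```

View pics/w4.png

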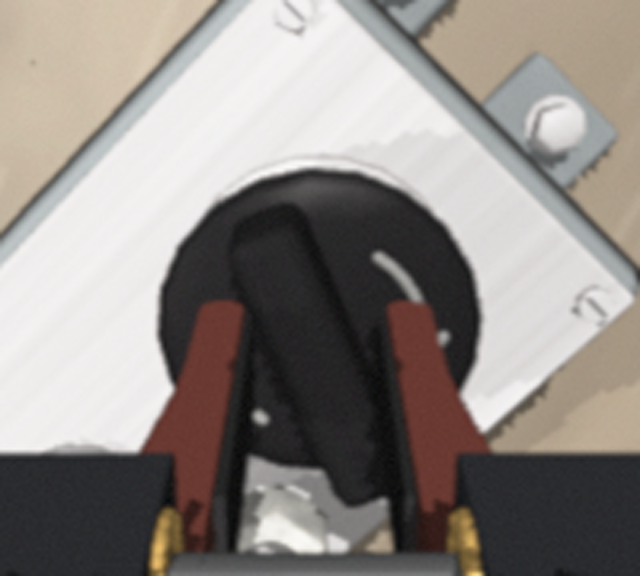

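View pics/s4.png

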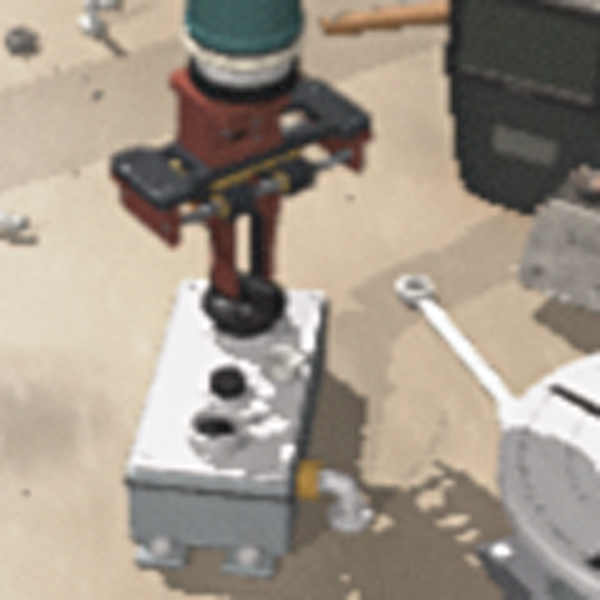

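The ridge has engaged both fingers, lagging the tool by about 21°, with the head at about 25° and 4 N on the wrist. I'll continue.

Request:
arm_command(
  moves=[
    {"x": 0, "y": 0, "z": 0, "rx": 0.08, "ry": 0, "rz": 0},
    {"x": 0, "y": 0, "z": 0, "rx": 0.16, "ry": 0, "rz": 0},
    {"x": 0, "y": 0, "z": 0, "rx": 0.24, "ry": 0, "rz": 0},
    {"x": 0, "y": 0, "z": 0, "rx": 0.3, "ry": 0, "rz": 0},
    {"x": 0, "y": 0, "z": 0, "rx": 0.35, "ry": 0, "rz": 0},
    {"x": 0, "y": 0, "z": 0, "rx": 0.4, "ry": 0, "rz": 0},
    {"x": 0, "y": 0, "z": 0, "rx": 0.42, "ry": 0, "rz": 0},
    {"x": 0, "y": 0, "z": 0, "rx": 0.42, "ry": 0, "rz": 0},
  ],
)

```text
t: 9.55
ee_pos: [0.5932, 0.0456, 0.1152]
orientation: [90.1, 89.9, 2.4]
wrist_force: [3.7, 3.5, 1.6]
grip_width: 0.0218
```

Run:
```python
from h import *
s=r.get_state();im=eyes.snapshot("wrist");cv2.imwrite("pics/w5.png",cv2.resize(im[150:330,180:380],None,fx=3.2,fy=3.2,interpolation=cv2.INTER_CUBIC))
im=eyes.snapshot("side");cv2.imwrite("pics/s5.png",cv2.resize(im[140:260,220:340],None,fx=5,fy=5,interpolation=cv2.INTER_CUBIC))
print(s['t'],s['ee_pos'],s['joint_pos'],s['wrist_force'],s['torque'],s['grip_width'])
```

```text
9.55 [0.59318593 0.04562516 0.11521931] [-2.25935281e+00  2.71172413e+01  9.43167677e+01  1.34781247e-02
  5.84236378e+01 -4.47069662e+00] [3.73592137 3.4634413  1.57651873] [ 0.49667033 -0.63419392  0.11899934] 0.021781149331896
```

View pics/w5.png

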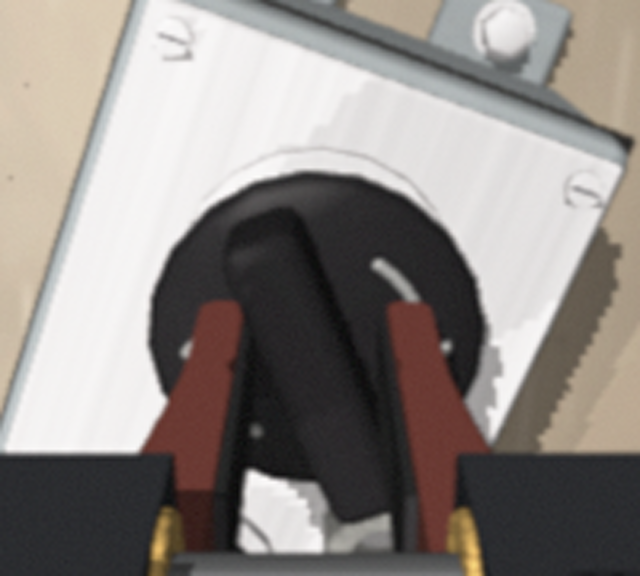

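View pics/s5.png

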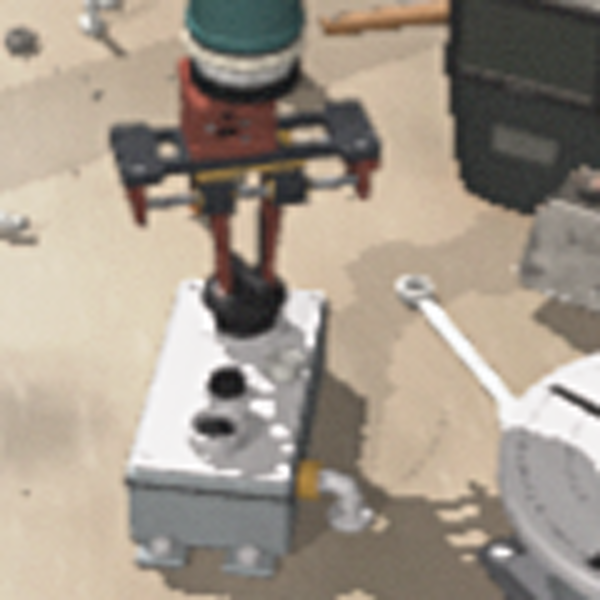

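The head's disc has grown from about 318 to 333 px wide and the ridge top rose in the side view, so the button has sprung out. I'll turn back with the head and lift clear.

Request:
arm_command(
  moves=[
    {"x": 0, "y": 0, "z": 0, "rx": -0.15, "ry": 0, "rz": 0},
    {"x": 0, "y": 0, "z": 0, "rx": -0.3, "ry": 0, "rz": 0},
    {"x": 0, "y": 0, "z": 0, "rx": -0.45, "ry": 0, "rz": 0},
    {"x": 0, "y": 0, "z": 0, "rx": -0.6, "ry": 0, "rz": 0},
    {"x": 0, "y": 0, "z": 0, "rx": -0.75, "ry": 0, "rz": 0},
    {"x": 0, "y": 0, "z": 0, "rx": -0.9, "ry": 0, "rz": 0},
    {"x": 0, "y": 0, "z": 0, "rx": -1.05, "ry": 0, "rz": 0},
    {"x": 0, "y": 0, "z": 0, "rx": -1.2, "ry": 0, "rz": 0},
  ],
)

```text
t: 10.65
ee_pos: [0.5904, 0.0447, 0.1141]
orientation: [-140.0, 89.8, -158.8]
wrist_force: [0.2, 0.3, 0.0]
grip_width: 0.0218
```

Request:
arm_command(
  moves=[
    {"x": 0, "y": 0, "z": 0, "rx": 0, "ry": 0, "rz": 0},
    {"x": -1, "y": 0, "z": 0, "rx": 0, "ry": 0, "rz": 0},
    {"x": -2.5, "y": 0, "z": 0, "rx": 0, "ry": 0, "rz": 0},
    {"x": -5, "y": 0, "z": 0, "rx": 0, "ry": 0, "rz": 0},
    {"x": -7, "y": 0, "z": 0, "rx": 0, "ry": 0, "rz": 0},
    {"x": -7, "y": 0, "z": 0, "rx": 0, "ry": 0, "rz": 0},
    {"x": -7, "y": 0, "z": 0, "rx": 0, "ry": 0, "rz": 0},
    {"x": -7, "y": 0, "z": 0, "rx": 0, "ry": 0, "rz": 0},
  ],
  jaw=2.2,
)

```text
t: 11.65
ee_pos: [0.5912, 0.0455, 0.1838]
orientation: [-159.0, 89.9, -178.1]
wrist_force: [0.2, 0.3, -0.8]
grip_width: 0.0222
```

Run:
```python
from h import *
np.set_printoptions(precision=4,suppress=True)
s=r.get_state();im=eyes.snapshot("wrist");cv2.imwrite("pics/w6.png",im)
im=eyes.snapshot("side");cv2.imwrite("pics/s6.png",cv2.resize(im[140:260,220:340],None,fx=5,fy=5,interpolation=cv2.INTER_CUBIC))
print(s['t'],s['ee_pos'],s['joint_pos'],s['wrist_force'],s['torque'],s['grip_width'])
print(plan([.5675,-.0275,.105],np.radians(71.8),s))
```

```text
11.65 [0.5912 0.0455 0.1838] [ -2.2699  22.6096  90.5196  -0.0079  66.9711 -73.1299] [ 0.2254  0.3253 -0.7749] [ 0.0045 -0.049  -0.0434] 0.022175479453315605
(array([ 7.8835, -7.6667,  0.1638]), array([-0.0164, -0.0016,  0.0006]))
```

View pics/w6.png

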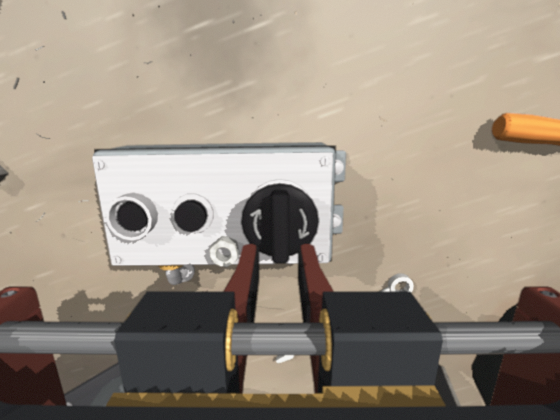

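View pics/s6.png

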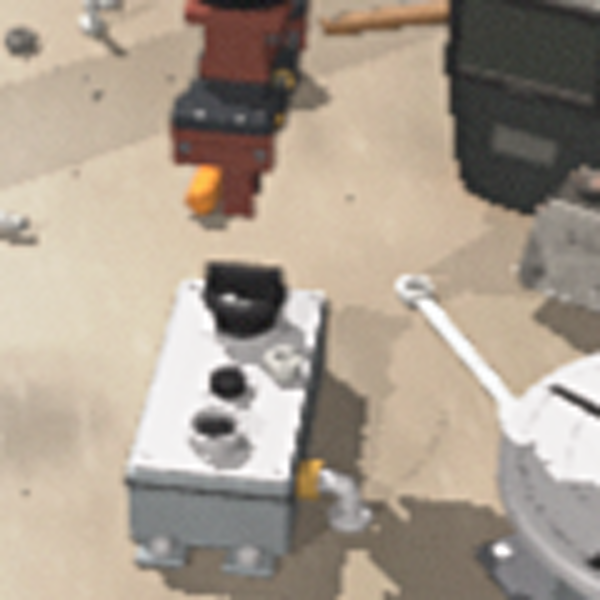

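The ridge top is back at its original height and angle (side px 264, wrist ridge vertical at x≈281). Next I go over the reset with the jaws closed.

Request:
arm_command(
  moves=[
    {"x": 0, "y": -3, "z": 0.1, "rx": 0, "ry": 0, "rz": 0},
    {"x": 0, "y": -6, "z": 0.2, "rx": 0, "ry": 0, "rz": 0},
    {"x": 1, "y": -7.7, "z": 0.2, "rx": 0, "ry": 0, "rz": 0},
    {"x": 3, "y": -7.7, "z": 0.2, "rx": 0, "ry": 0, "rz": 0},
    {"x": 5, "y": -7.7, "z": 0.2, "rx": 0, "ry": 0, "rz": 0},
    {"x": 7, "y": -7.7, "z": 0.2, "rx": 0, "ry": 0, "rz": 0},
    {"x": 7.7, "y": -7.7, "z": 0.2, "rx": 0, "ry": 0, "rz": 0},
    {"x": 7.7, "y": -7.7, "z": 0.2, "rx": 0, "ry": 0, "rz": 0},
  ],
  jaw=0,
)

```text
t: 12.75
ee_pos: [0.5681, -0.0277, 0.107]
orientation: [-171.5, 89.9, 169.4]
wrist_force: [-0.8, 0.3, 0.1]
grip_width: 0.0003
```

Run:
```python
from h import *
s=r.get_state();im=eyes.snapshot("wrist");cv2.imwrite("pics/w7.png",im)
im=eyes.snapshot("side");cv2.imwrite("pics/s7.png",cv2.resize(im[140:260,220:340],None,fx=5,fy=5,interpolation=cv2.INTER_CUBIC))
print(s['t'],s['ee_pos'],s['wrist_force'],s['grip_width'])
```

```text
12.75 [ 0.56813662 -0.02773618  0.10695375] [-0.75851588  0.26396116  0.10072829] 0.0002636546698855164
```

View pics/w7.png

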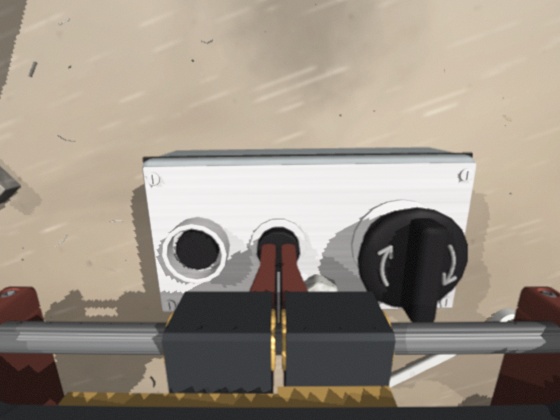

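View pics/s7.png

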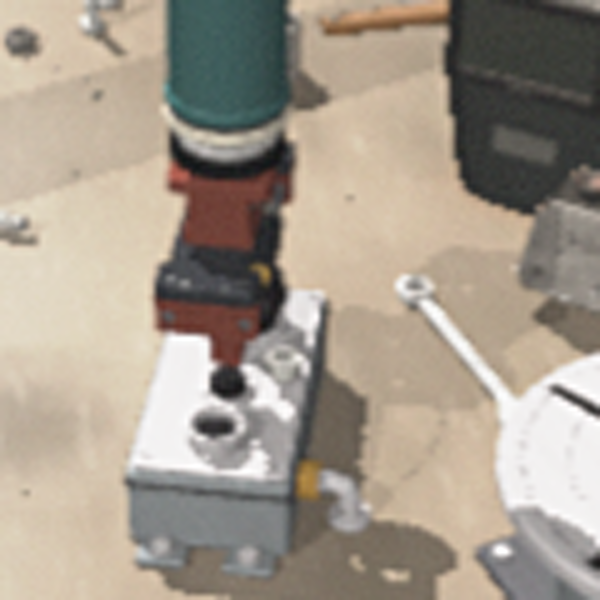

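The tips are centred on the reset cap in both views (seam at wrist px 279, cap at about 278). The cap top is 15 mm below, so I press 5.4 mm and release.

Request:
arm_command(
  moves=[
    {"x": 0.8, "y": 0, "z": 0, "rx": 0, "ry": 0, "rz": 0},
    {"x": 1.4, "y": 0, "z": 0, "rx": 0, "ry": 0, "rz": 0},
    {"x": 1.65, "y": 0, "z": 0, "rx": 0, "ry": 0, "rz": 0},
    {"x": 1.85, "y": 0, "z": 0, "rx": 0, "ry": 0, "rz": 0},
    {"x": 2, "y": 0, "z": 0, "rx": 0, "ry": 0, "rz": 0},
    {"x": 2.05, "y": 0, "z": 0, "rx": 0, "ry": 0, "rz": 0},
    {"x": 2.05, "y": 0, "z": 0, "rx": 0, "ry": 0, "rz": 0},
    {"x": 2.05, "y": 0, "z": 0, "rx": 0, "ry": 0, "rz": 0},
  ],
)

```text
t: 13.85
ee_pos: [0.5685, -0.0279, 0.0873]
orientation: [-130.7, 90.0, -149.8]
wrist_force: [-2.6, 0.7, 3.4]
grip_width: 0.0006
```

The tip is at 0.0793, about 4.7 mm in at 3.4 N. I'll go slightly deeper for margin.

Request:
arm_command(
  moves=[
    {"x": 0.05, "y": 0, "z": 0, "rx": 0, "ry": 0, "rz": 0},
    {"x": 0.09, "y": 0, "z": 0, "rx": 0, "ry": 0, "rz": 0},
    {"x": 0.12, "y": 0, "z": 0, "rx": 0, "ry": 0, "rz": 0},
    {"x": 0.12, "y": 0, "z": 0, "rx": 0, "ry": 0, "rz": 0},
    {"x": 0.12, "y": 0, "z": 0, "rx": 0, "ry": 0, "rz": 0},
    {"x": 0.12, "y": 0, "z": 0, "rx": 0, "ry": 0, "rz": 0},
    {"x": 0.12, "y": 0, "z": 0, "rx": 0, "ry": 0, "rz": 0},
    {"x": 0.12, "y": 0, "z": 0, "rx": 0, "ry": 0, "rz": 0},
  ],
)

```text
t: 14.85
ee_pos: [0.5685, -0.0279, 0.0863]
orientation: [-132.1, 90.0, -151.2]
wrist_force: [-3.0, 0.9, 7.6]
grip_width: 0.0005
```

Request:
arm_command(
  moves=[
    {"x": -0.5, "y": 0, "z": 0, "rx": 0, "ry": 0, "rz": 0},
    {"x": -1.5, "y": 0, "z": 0, "rx": 0, "ry": 0, "rz": 0},
    {"x": -3, "y": 0, "z": 0, "rx": 0, "ry": 0, "rz": 0},
    {"x": -5, "y": 0, "z": 0, "rx": 0, "ry": 0, "rz": 0},
    {"x": -7.5, "y": 0, "z": 0, "rx": 0, "ry": 0, "rz": 0},
    {"x": -10, "y": 0, "z": 0, "rx": 0, "ry": 0, "rz": 0},
    {"x": -12, "y": 0, "z": 0, "rx": 0, "ry": 0, "rz": 0},
    {"x": -12, "y": 0, "z": 0, "rx": 0, "ry": 0, "rz": 0},
  ],
)

```text
t: 15.85
ee_pos: [0.5701, -0.0282, 0.2083]
orientation: [8.0, 89.7, -11.1]
wrist_force: [-0.1, -0.4, 0.3]
grip_width: 0.0004
```

Run:
```python
from h import *
s=r.get_state();im=eyes.snapshot("wrist");cv2.imwrite("pics/w8.png",im)
im=eyes.snapshot("side");cv2.imwrite("pics/s8.png",cv2.resize(im[140:260,220:340],None,fx=5,fy=5,interpolation=cv2.INTER_CUBIC))
print(s['t'],s['ee_pos'],s['wrist_force'],s['grip_width'])
```

```text
15.85 [ 0.57012051 -0.02819048  0.20825683] [-0.10088856 -0.40795251  0.25946212] 0.0004241713563251472
```

View pics/w8.png

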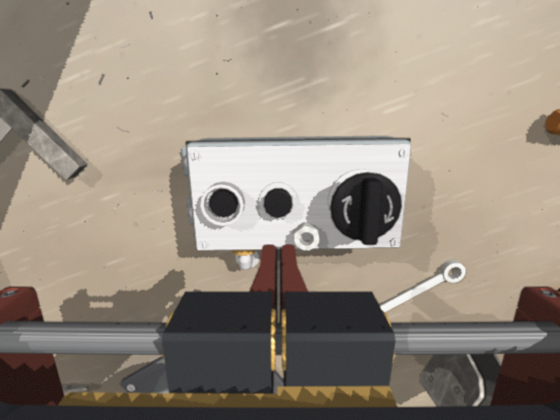

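View pics/s8.png

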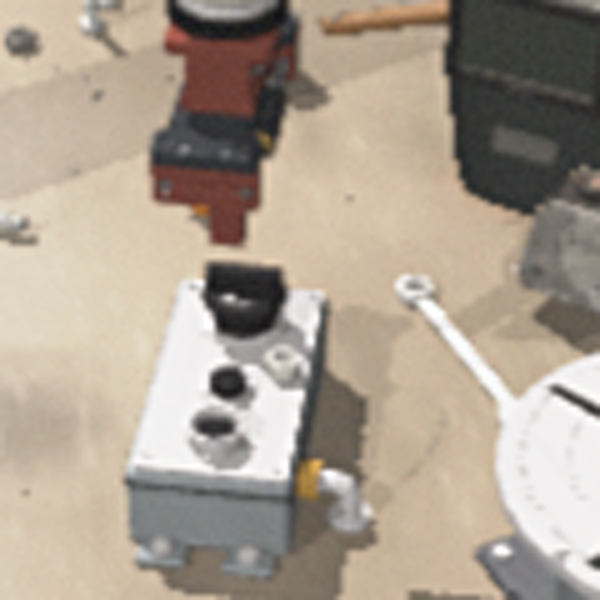

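The stop head is out and unturned (side px y≈264, as at the start). The reset is out at (228,382), the nut is unmoved and the arm is clear. I'm handing in.

```bash
python3 -c "
from cell import r
print(r.hand_in())"
```

```text
the job is handed in; nothing more can be done
None
```

I did the whole check and handed the job in at about 16 s. No verdict was reported, so what follows rests on the force and position readings and the camera pictures.

- **Press and latch:** I pressed the mushroom button about 9.2 mm with closed fingertips (7.6 N at the end). With the fingers off it, the side view showed it staying in.
- **Turn and release:** I set the open fingertips either side of the ridge and turned it clockwise, with about 5 N at the wrist. It sprang out, and I followed it back and lifted clear.
- **Reset:** I pressed the middle, proud cap. The first press was about 4.7 mm deep (3.4 N), so I went about 1 mm deeper (7.6 N, near its end stop) before letting go.
- **Last checks:** In the final pictures the stop head is out and unturned, the reset is out, and the panel nut is where it was. The start button was never touched. The arm is clear, and the wrist force reads about zero.
- **Failures and disagreements:**
  - My first two move calls were refused because their rows lacked the turn keys; nothing moved.
  - The wrist and top cameras disagreed by about 3 mm. I corrected for this using the visible finger seam.

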